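# Pack the tin and snap the case shut

## Task

Set the small closed gold tin standing alone beside the open white case flat and upright between the four pegs on the case's floor and let go of it. Then swing the lid over and press its free edge down past the spring catch until it clicks, so that the lid stays shut with the tin still in its place. Be gentle: never push or knock the case or its lid with more than about 25 N (the catch gives way at a firm thumb press), and do not disturb the other things on the table.

Things in the scene. Friction and masses are not known exactly. Their poses are not given: they have to be found in the camera images.
- tin_center (a point): centre (half-way up) of the loose closed gold tin: a plain round tin 66 mm in diameter and 22 mm high, about 62 g, standing on the table left or right of the case; its z points up
- tin: the same tin; origin at the centre of its underside
- case: the white case, fixed to the table: an open tray 130 mm (x) by 150 mm (y) outside, 36 mm high, walls and floor 4 mm. Origin at the centre of its underside; its x axis points from the catch side (front, towards the robot) to the hinge side, y along the hinge, z up. Turned up to 0.35 rad from the robot's x axis
- nest (a point): point on top of the case's floor (4 mm above the table) midway between four upright pegs, 8 mm thick and 10 mm high, at (+-28.6, +-28.6) mm from it along the case's x and y; the tin stands between them with about 3 mm of play each way. The gaps between the pegs (49 mm) leave room for fingers; axes as the case's
- hinge (a point): middle of the lid's hinge line, 69 mm towards +x from the case's origin, 34 mm above the table; the line runs along the case's y; axes as the case's. The lid is a white plate 162 mm along the hinge and 144 mm from the hinge line to its free edge; its outer face lies 14 mm outside the hinge line (14 mm above it when shut); skirts hang 10 to 15 mm to the inner side
- lid (a joint): lid angle in rad: 0 shut, grows as it opens, pi/2 upright, limit 2.0 (leaning away from the robot); starts at 1.75 to 1.95. The hinge is stiff (friction 0.16 N m): the lid stays where it is left, and comes to rest on top of the catch, not past it. Latched it reads 0 +-0.05, according to the height of the catch; resting unlatched on the catch, about 0.055 more
- lid_pad (a point): centre of the top of the ribbed thumb pad (26 by 50 mm, raised 3 mm on the outer face, 17 mm outside the hinge line) at the middle of the free edge, 126 mm from the hinge line. Its axes turn with the lid: z is the outward normal, and -x points to the free edge. With the lid shut it is about 51 mm above the table
- catch (a joint): how far (m) the tongue of the catch is pushed out: 0 at rest, about 0.003 while the lid's bead rides over it, 0 again once it has clicked. Pressed at the thumb pad it resists with up to about 10 to 14 N, then gives way and the force drops; the edge goes down about 8 mm from first touching the catch to latched, then meets the stops
- catch_nominal (a point): point fixed to the case on the middle of its front wall, 36 mm up, where the top of the steel spring tongue (34 mm wide, under the lid's free edge when shut) would be if the catch were set at its nominal height. The true height of catch and stops was set by hand, anywhere up to 6 mm above or below, and is not measured: press until the click is felt and stop when the force rises again
- stops (a joint): how far (m) the two rubber stops below the lid's free edge, either side of the tongue, are pushed down: 0 when the lid is not on them, 0.0004 to 0.001 when the lid is latched (held down on them by the tongue). They give 3 mm at about 6 N per mm, then are rigid. They go up and down with the height of the catch
- label_roll: bystander: white roll of labels lying flat, 83 mm across, 40 mm high, on the other side of the case from the tin; origin at the centre of its underside
- jar: bystander: white sample jar with orange cap, 69 mm across, 75 mm high, behind on the left; origin at the centre of its underside
- thermometer: bystander: probe thermometer lying flat, 167 by 34 by 17 mm, behind on the right; origin at the centre of its underside
There are look-alikes about, which are no part of the job. Of the things that look like the tin, the smaller one is meant.

How it is judged:
By the outcome, as a careful person would: the job done as asked, in the order asked, and still so for the second after the job is handed in, with the robot touching nothing.
It also fails if it takes over 72 s, if anything falls off the work surface, if the arm or the gripper's body presses on something with over 40 N, if the wrist force passes 120 N, or if a joint passes its speed limit or range.

## Robot

A 6-joint arm with a two-finger parallel gripper is mounted at the origin on a cart in front of the work surface, level with it; the furniture and walls round the work are solid. World frame = base frame: x ahead of the robot, y to its left, z up, the work surface at z = 0. Lengths are in mm, angles in rad, forces in N, time in s.
With the tool pointing down it reaches from about 350 to 975 mm from the base axis. Payload 7.1 kg.
Tool frame: the origin (TCP) lies midway between the tips of the shut fingers; the grasp point (between the pads) lies 19 mm behind it; z points along the fingers, y is the line along which they close (so a half turn about z gives the same grasp; the last joint's range is limited). The gripper opens to 88 mm and grips with 3 to 60 N. Pads are 20 mm wide; open, the fingers measure 115 mm over their backs; the gripper's body (75 mm by 178 mm) begins 61 mm behind the grasp point.
Start: joints at [-0.019, 0.423, 1.63, -0, 1.089, -0.019], TCP at [624.984, 0.026, 222.675] pointing down, gripper open.
Joint ranges: [-3, 3], [-0.9, 2.11], [0.09, 2.58], [-1.31, 4.45], [0.11, 2.69], [-2.54, 2.54]. Speed limits (rad/s): [2.39, 2.39, 3.01, 3.14, 3.14, 3.14].

## Interface

Orientations are given as a rotation vector (axis times angle).
In Python, from workcell import ctrl gives the robot as it stands.
- The arm moves only by the shell command python3 -m inch 'ROWS' [OPENING]. ROWS is JSON, a list of rows, each an object with "xyz": the shift along the tool's x, y, z in mm, a list of three; "rot": the turn, a rotation vector about the tool's x, y, z in rad, a list of three. In form: [{"xyz": [dx, dy, dz], "rot": [ax, ay, az]}, ...]. A call has 1 to 12 rows; each row is the pose to reach, as a shift and turn from the pose commanded when the call began, along the tool's axes at that moment; what a row does not reach only later rows make up. A row lasts 1/12 s, in which the tool goes at most 41.7 mm and 7.16 degrees, less where a joint would pass 70% of its speed; a pose out of reach is approached as far as the arm can. A call with a gripper value outside its range is refused whole. OPENING is the closure in counts, from 0 (fully open) to 255 (shut), set as the call begins (- or left out, the last holds). The fingers move at their own pace and stop on an object; the grip force is fixed at half the most. Time passes only in rows, so rows that repeat a pose let the fingers close. It gives the time, the measured TCP pose, the force, the opening and the grip force at its end, in the units of the state.
- ctrl.get_obs(): the state, without advancing time (a new reading comes with each control period).
- ctrl.get_image(name): name is "scene" or "side" or "wrist"; returns the picture (420x560x3 uint8, red, green, blue); there is no depth.
- ctrl.camera_model(name): a dict with "fx", "fy", "cx", "cy" (pixels), "k1" (the pictures are not rectified: a ray, as slopes to the right and down, at radius r is drawn at 1 + k1 r^2 times it, then the intrinsics apply), "position" and "attitude" of the camera in the world. Camera axes: x right, y up, looking along -z (the intrinsics and any distortion apply to the point x, -y, -z); pixel columns grow to the right and rows downward; lengths in mm; the calibration is good to about 2 mm. A picture is of the moment at which its call begins: read the wrist's pose just before it. camera_model takes no time and is no camera call; for the wrist camera it gives the pose at the moment of the call.
- ctrl.close_job(): hands the job in; it is judged then, once.
The state is a dict: "t": time; "qpos": joint angles; "qvel": joint speeds; "joint_torque": joint torques, N m; "ee_pos": TCP position; "orientation": TCP orientation; "ft_force": force on the tool from outside, world axes, zero at the start; "moment": the same for the moment, N m; "width": finger opening in mm; "grasp_force": force on a finger pad.
Only numpy, scipy, OpenCV 4.12 (cv2) and the standard library are available. Lean on these libraries where they do the work, as an engineer would, in place of code of your own. Each camera call takes 0.05 s, during which the arm holds its last target. There are 200 camera calls.

## Working session

There is one attempt and no reset: what is moved stays moved. The work goes in short steps, Python scripts to look and compute and a shell command to move; the robot and the scene stay as the last step left them, time stands still between calls to the robot, and variables do not carry over. Pictures are saved under pics/ and viewed, at most 10 in all, crops included, and the job is handed in when it is done.

```bash
mkdir -p pics; ls; python3 - <<'E'
from workcell import ctrl
import cv2
o=ctrl.get_obs();print(o)
for n in("scene","side"):
    cv2.imwrite(f"pics/{n}0.png",ctrl.get_image(n)[:,:,::-1]);print(n,ctrl.camera_model(n))
E
```

```text
pics
{'t': 0.0, 'qpos': array([-1.89635140e-02,  4.23850977e-01,  1.63067308e+00,  1.28703005e-05,
        1.08860430e+00, -1.90231543e-02]), 'qvel': array([ 7.02151648e-04,  7.83074775e-04,  7.74513560e-04,  8.70915239e-04,
       -8.33801308e-05,  2.02792329e-04]), 'joint_torque': array([ 1.28069914e-03, -5.44622147e+01, -2.73670936e+01,  6.42951974e-02,
        2.27214623e-02, -1.51321510e-04]), 'ee_pos': array([6.24448427e+02, 6.25153122e-02, 2.21902020e+02]), 'orientation': array([-2.22059369e+00, -2.22071286e+00,  1.65954874e-03]), 'ft_force': array([ 0.78026822,  0.44073857, -0.31608776]), 'moment': array([-0.02899995, -0.00755259,  0.0153831 ]), 'grasp_force': 0.0, 'width': 87.96315753759032}
scene {'fx': 430.06184390944026, 'fy': 430.06184390944026, 'cx': 280.8019700801161, 'cy': 222.71922032050543, 'k1': -0.06459340380962872, 'position': array([ 115.75185481, -735.6783756 ,  906.75298304]), 'attitude': array([ 0.79954609, -0.19434517, -0.50017228])}
side {'fx': 391.3498078022025, 'fy': 391.3498078022025, 'cx': 278.774950129879, 'cy': 209.14256851773433, 'k1': -0.03713237569598319, 'position': array([267.6427297 , 938.57560167, 665.75945839]), 'attitude': array([ 0.21797723, -1.37956846, -2.49455829])}
```

View pics/scene0.png

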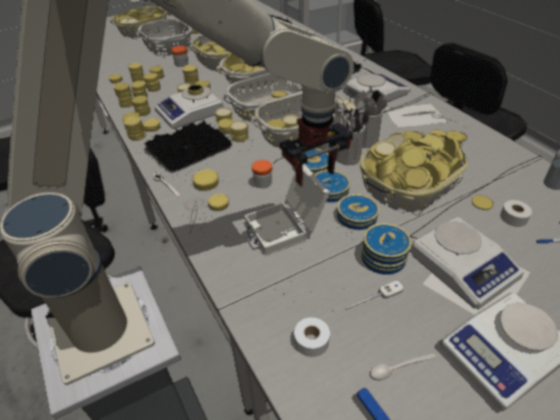

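View pics/side0.png

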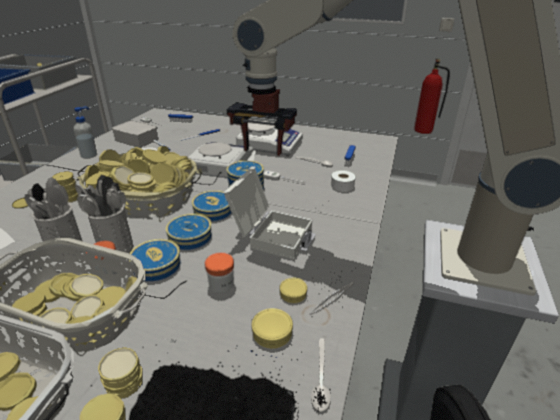

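Scene view: case at about (275,228). There are two loose gold tin candidates: a small one at (218,201) and a larger one at (206,179). In the side view they are at (293,290) and (272,325). I expect the smaller one, nearest the case; I'll confirm by measuring diameters and in an enlarged crop.

```bash
cat > h.py <<'E'
import numpy as np, cv2
from scipy.spatial.transform import Rotation as R
from workcell import ctrl
def ray(m,uv):
    K=np.array([[m['fx'],0,m['cx']],[0,m['fy'],m['cy']],[0,0,1]])
    p=cv2.undistortPoints(np.array(uv,float).reshape(-1,1,2),K,np.array([m['k1'],0,0,0,0.]))[:,0]
    d=np.c_[p[:,0],-p[:,1],-np.ones(len(p))]
    return m['position'],R.from_rotvec(m['attitude']).apply(d)
def plane(m,uv,z):
    o,d=ray(m,uv); return o+d*((z-o[2])/d[:,2])[:,None]
def tri(ma,a,mb,b):
    o,d=ray(ma,[a]);p,e=ray(mb,[b]);d=d[0];e=e[0]
    s=np.linalg.lstsq(np.c_[d,-e],p-o,rcond=None)[0]
    x,y=o+s[0]*d,p+s[1]*e
    return (x+y)/2,np.linalg.norm(x-y)
def gold(img,z,m,box):
    h=cv2.cvtColor(img,cv2.COLOR_RGB2HSV); k=cv2.inRange(h,(18,70,60),(36,255,255))
    q=np.zeros_like(k);x0,y0,x1,y1=box;q[y0:y1,x0:x1]=k[y0:y1,x0:x1]
    for c in cv2.findContours(q,0,cv2.CHAIN_APPROX_NONE)[0]:
        if cv2.contourArea(c)<60: continue
        P=plane(m,c[:,0],z); e=cv2.minEnclosingCircle(P[:,:2].astype(np.float32))
        print('gold px',c[:,0].mean(0).round(),'xy',np.round(e[0],1),'r',round(e[1],1))
E
python3 - <<'E'
from h import *
ims={}
for n,b in(("scene",(180,160,245,215)),("side",(240,270,320,350))):
    i=cv2.imread(f"pics/{n}0.png");gold(i[:,:,::-1],11,ctrl.camera_model(n),b);ims[n]=i
a=cv2.resize(ims["scene"][165:265,190:330],(800,571),interpolation=cv2.INTER_CUBIC)[:,:]
cv2.imwrite("pics/c1.png",a)
b=cv2.resize(ims["side"][170:310,220:330],(0,0),fx=4.2,fy=4.2,interpolation=cv2.INTER_CUBIC)
cv2.imwrite("pics/c2.png",b)
E
```

```text
gold px [218. 202.] xy [445.9 285.9] r 41.7
gold px [205. 179.] xy [464.2 416.1] r 58.1
gold px [272. 328.] xy [460.2 401.8] r 54.4
gold px [293. 290.] xy [450.4 277.6] r 42.9
```

View pics/c1.png

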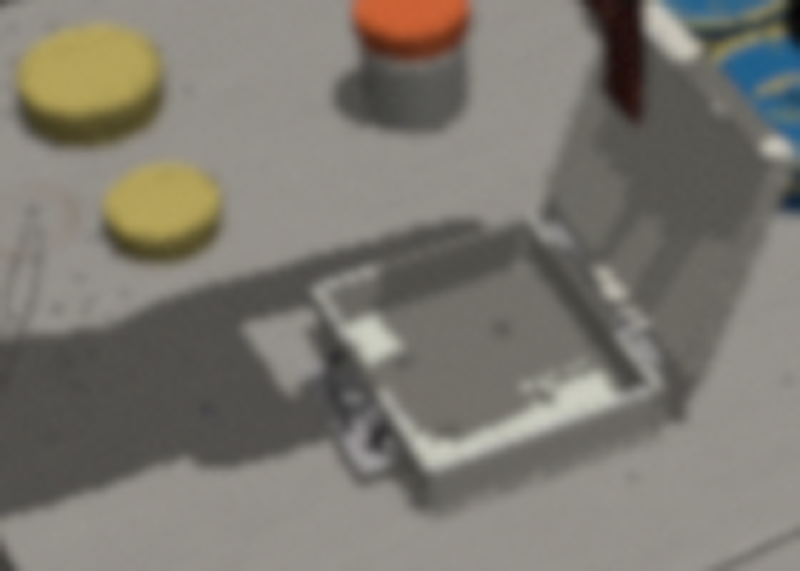

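View pics/c2.png

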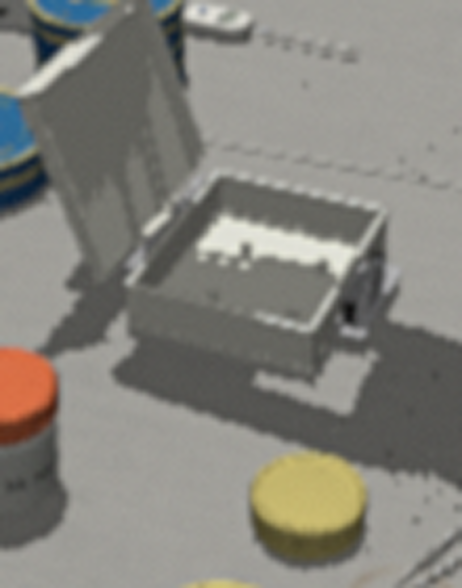

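Crops: the small tin at (163,208) of c1 is clearly the smaller of the two and stands alone by the case (left side); the larger, at (90,80), is the look-alike. Case rim corners in c1 are (315,290), (540,215), (660,385) and (430,470). In c2 they are (315,330), (130,280), (215,175) and (385,205).

```bash
python3 - <<'E'
from h import *
ms,md=ctrl.camera_model("scene"),ctrl.camera_model("side")
a=np.array([[315,290],[540,215],[660,385],[430,470]])/5.714+[190,165]
b=np.array([[315,330],[130,280],[215,175],[385,205]])/4.2+[220,170]
for m,u in((ms,a),(md,b)):
    P=plane(m,u,36);print(P.round(1)[:,:2],P.mean(0).round(1));e=P[1]-P[0]+P[2]-P[3];print(np.arctan2(e[1],e[0]))
w=ctrl.camera_model("wrist");print(w)
img=ctrl.get_image("wrist");cv2.imwrite("pics/w0.png",img[:,:,::-1])
gold(img,11,w,(0,0,560,420))
E
```

```text
[[ 4.835e+02  1.532e+02]
 [ 6.153e+02  1.441e+02]
 [ 6.010e+02 -3.000e-01]
 [ 4.737e+02  7.600e+00]] [543.4  76.2  36. ]
-0.06549197392488033
[[480.2 156.7]
 [608.5 144.8]
 [598.3   7.7]
 [473.9   6.3]] [540.2  78.9  36. ]
-0.04171052063973297
{'fx': 299.13266007576357, 'fy': 299.13266007576357, 'cx': 272.5414980876762, 'cy': 208.3492011526227, 'k1': -0.04532306090795737, 'position': array([625.23029483,  77.83916824, 384.70307475]), 'attitude': array([-0.28550293,  0.00242783, -0.00093608])}
gold px [344. 382.] xy [ 727.9 -331. ] r 142.1
gold px [493. 375.] xy [ 996.9 -319.5] r 85.1
gold px [358. 360.] xy [ 759.7 -263.2] r 54.8
gold px [ 97. 332.] xy [ 361.1 -220.9] r 49.3
gold px [448. 326.] xy [ 883.2 -218. ] r 52.3
gold px [344. 300.] xy [ 728.3 -171.2] r 21.0
gold px [415. 180.] xy [807.3   2.7] r 68.3
gold px [530. 179.] xy [1006.1   -6.6] r 155.6
gold px [428.  29.] xy [802.  177.7] r 20.4
gold px [430.  60.] xy [807.5 162.4] r 68.2
```

View pics/w0.png

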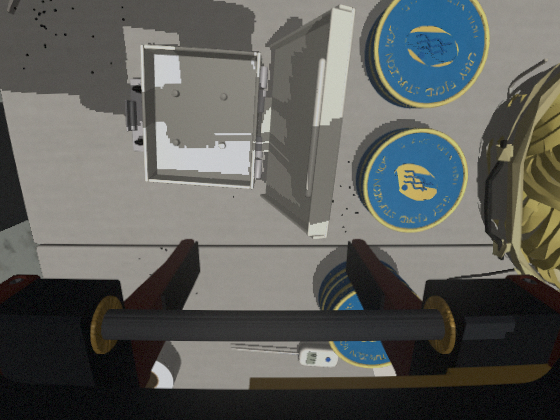

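Wrist view: case corners at (142,45), (261,50), (255,188) and (146,181). Pegs at (176,93), (223,97), (222,145) and (176,142). The lid leans over to the right, and the blue tins stand behind it at (430,45) and (415,180).

```bash
python3 - <<'E'
from h import *
w=ctrl.camera_model("wrist")
p=[[176,93],[223,97],[222,145],[176,142]]
P=plane(w,p,14);print(P.round(1),P.mean(0).round(1))
e=P[1]-P[0]+P[2]-P[3];f=P[0]-P[3]+P[1]-P[2];print(np.arctan2(e[1],e[0]),np.arctan2(-f[0],f[1]))
C=plane(w,[[142,45],[261,50],[255,188],[146,181]],36);print(C.round(1),C.mean(0))
e=C[1]-C[0]+C[2]-C[3];f=C[0]-C[3]+C[1]-C[2];print(np.arctan2(e[1],e[0]),np.arctan2(-f[0],f[1]))
# lid free-edge outer corners (352,12),(326,236): intersect with vertical plane assumption: try lid angles
for th in(1.75,1.85,1.95):
    z=34+144*np.sin(th)-14*np.cos(th)*-1
    print(th,z,plane(w,[[352,12],[326,236]],z)[:,:2].round(0))
E
```

```text
[[511.2 110.2  14. ]
 [566.4 105.2  14. ]
 [562.8  49.6  14. ]
 [506.5  53.6  14. ]] [536.7  79.6  14. ]
-0.07997863552884195 -0.07444274591599528
[[485.  157.6  36. ]
 [612.4 151.   36. ]
 [603.5   0.8  36. ]
 [473.3   9.6  36. ]] [543.56002316  79.76230006  36.        ]
-0.05990381315763695 -0.06875073799523745
1.75 173.19853157075403 [[675. 145.]
 [665.  -6.]]
1.85 168.5653657729 [[676. 146.]
 [666.  -8.]]
1.95 162.58766732163917 [[678. 148.]
 [667. -10.]]
```

```bash
python3 -m inch '[{"xyz":[12,-8,0],"rot":[0,0,-0.08]},{"xyz":[38,-24,0],"rot":[0,0,-0.2]},{"xyz":[68,-43,0],"rot":[0,0,-0.32]},{"xyz":[98,-62,0],"rot":[0,0,-0.44]},{"xyz":[128,-81,0],"rot":[0,0,-0.56]},{"xyz":[158,-100,0],"rot":[0,0,-0.68]},{"xyz":[188,-119,0],"rot":[0,0,-0.8]},{"xyz":[218,-138,0],"rot":[0,0,-0.92]},{"xyz":[248,-157,0],"rot":[0,0,-1.04]},{"xyz":[270,-170,0],"rot":[0,0,-1.16]},{"xyz":[280,-177,0],"rot":[0,0,-1.28]},{"xyz":[282,-177,0],"rot":[0,0,-1.4]}]' 0 && python3 -m inch '[{"xyz":[0,0,10],"rot":[0,0,-0.1]},{"xyz":[0,0,30],"rot":[0,0,-0.1]},{"xyz":[0,0,50],"rot":[0,0,-0.1]},{"xyz":[0,0,60],"rot":[0,0,-0.1]},{"xyz":[0,0,60],"rot":[0,0,-0.1]},{"xyz":[0,0,60],"rot":[0,0,-0.1]}]'; python3 - <<'E'
from h import *
print(R.from_rotvec(ctrl.get_obs()['orientation']).as_matrix().round(3))
w=ctrl.camera_model("wrist");i=ctrl.get_image("wrist")
cv2.imwrite("pics/w1.png",i[:,:,::-1]);gold(i,22,w,(0,0,560,420));print(w['position'])
E
```

```text
t: 1.15
ee_pos: [446.2, 283.9, 222.5]
orientation: [-0.254, -3.13, 0.0]
ft_force: [0.3, -0.6, -0.9]
width: 87.8
grasp_force: 0.0
t: 1.65
ee_pos: [447.8, 281.9, 162.5]
orientation: [-0.111, -3.139, 0.001]
ft_force: [0.4, 0.3, 0.2]
width: 88.3
grasp_force: 0.0
[[-0.997  0.071 -0.001]
 [ 0.071  0.997 -0.001]
 [ 0.001 -0.001 -1.   ]]
gold px [ 97. 333.] xy [598.9  57.6] r 37.7
gold px [450. 329.] xy [628.8 483.7] r 38.1
gold px [272. 196.] xy [447.1 281.6] r 33.5
gold px [392. 196.] xy [456.6 407. ] r 47.7
[371.3387845  287.91797531 325.25361156]
```

View pics/w1.png

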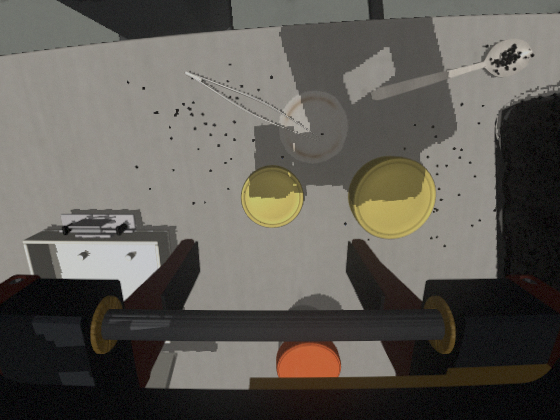

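Wrist view: the tin at px (272,196) is centred between the fingers, at (447.1, 281.6) with r 33.5, matching 66 mm. The r 48 tin at px (392,196) is the look-alike. Descending and gripping.

```bash
python3 -m inch '[{"xyz":[0.7,0,12],"rot":[0,0,0]},{"xyz":[0.7,0,36],"rot":[0,0,0]},{"xyz":[0.7,0,64],"rot":[0,0,0]},{"xyz":[0.7,0,92],"rot":[0,0,0]},{"xyz":[0.7,0,118],"rot":[0,0,0]},{"xyz":[0.7,0,138],"rot":[0,0,0]},{"xyz":[0.7,0,150],"rot":[0,0,0]},{"xyz":[0.7,0,156],"rot":[0,0,0]},{"xyz":[0.7,0,158],"rot":[0,0,0]},{"xyz":[0.7,0,158],"rot":[0,0,0]}]' 0 && python3 -m inch '[{"xyz":[0,0,0],"rot":[0,0,0]},{"xyz":[0,0,0],"rot":[0,0,0]},{"xyz":[0,0,0],"rot":[0,0,0]},{"xyz":[0,0,0],"rot":[0,0,0]},{"xyz":[0,0,0],"rot":[0,0,0]},{"xyz":[0,0,0],"rot":[0,0,0]},{"xyz":[0,0,0],"rot":[0,0,0]},{"xyz":[0,0,0],"rot":[0,0,0]},{"xyz":[0,0,0],"rot":[0,0,0]},{"xyz":[0,0,0],"rot":[0,0,0]}]' 255
```

```text
t: 2.53
ee_pos: [447.9, 282.4, 5.3]
orientation: [0.111, 3.139, 0.001]
ft_force: [-0.3, -0.7, -0.6]
width: 87.9
grasp_force: 0.0
t: 3.37
ee_pos: [447.7, 282.4, 5.4]
orientation: [0.111, 3.139, 0.001]
ft_force: [-0.9, -0.3, 6.6]
width: 63.9
grasp_force: 30.0
```

```bash
python3 -m inch '[{"xyz":[0,0,-6],"rot":[0,0,0]},{"xyz":[0,0,-22],"rot":[0,0,0]},{"xyz":[0,0,-46],"rot":[0,0,0]},{"xyz":[-6,-3,-74],"rot":[0,0,0]},{"xyz":[-20,-10,-102],"rot":[0,0,0]},{"xyz":[-40,-19,-128],"rot":[0,0,0]},{"xyz":[-62,-29,-150],"rot":[0,0,0]},{"xyz":[-82,-39,-166],"rot":[0,0,0]},{"xyz":[-98,-46,-173],"rot":[0,0,0]},{"xyz":[-106,-50,-175],"rot":[0,0,0]},{"xyz":[-106,-50,-175],"rot":[0,0,0]},{"xyz":[-106,-50,-175],"rot":[0,0,0]}]'; python3 - <<'E'
from h import *
w=ctrl.camera_model("wrist");i=ctrl.get_image("wrist")
np.save("w2.npy",[w],allow_pickle=True);cv2.imwrite("pics/w2.png",i[:,:,::-1])
g=np.float32(i).mean(2);print(w['position'])
# predicted nest px
K=np.array([[w['fx'],0,w['cx']],[0,w['fy'],w['cy']],[0,0,1]])
r=R.from_rotvec(w['attitude']).inv()
q=r.apply(np.array([[538,79,14.]])-w['position'])*[1,-1,-1]
u=cv2.projectPoints(q,np.zeros(3),np.zeros(3),K,np.array([w['k1'],0,0,0,0.]))[0].ravel();print(u)
x,y=u.astype(int);x0=max(0,x-100);y0=max(0,y-90);print(x0,y0)
cv2.imwrite("pics/w2c.png",cv2.resize(i[y0:y0+145,x0:x0+200,::-1],None,fx=4,fy=4,interpolation=cv2.INTER_CUBIC))
E
```

```text
t: 4.37
ee_pos: [548.5, 224.4, 178.9]
orientation: [-0.112, -3.138, 0.001]
ft_force: [-0.7, -0.9, -1.2]
width: 63.5
grasp_force: 30.0
[472.15773393 230.44932001 341.73581213]
[143.659339  192.5431827]
43 102
```

View pics/w2c.png

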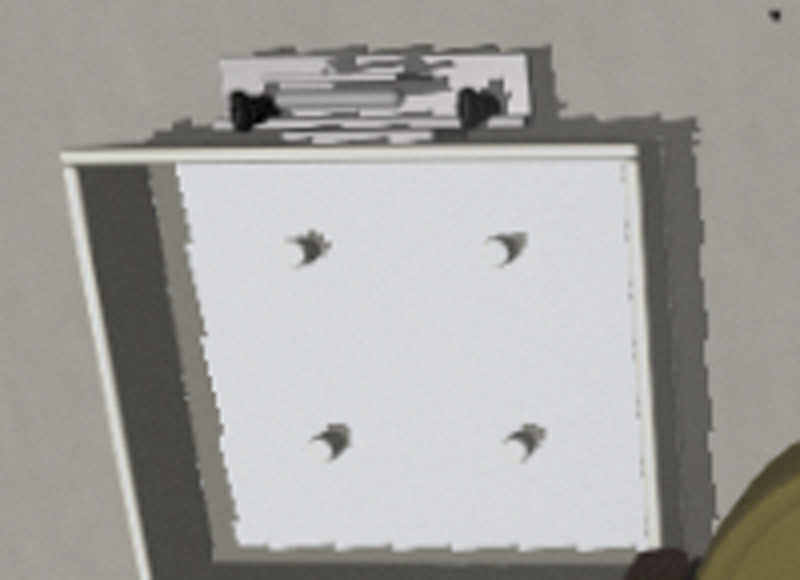

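Crop w2c: the case floor with pegs, whose tops are at about (296,248), (497,246), (321,441) and (517,440). Front rim outer corners are at (62,152) and (638,146), and the right rim runs down to (662,552).

```bash
python3 - <<'E'
from h import *
w=np.load("w2.npy",allow_pickle=True)[0]
f=lambda a:np.array(a)/4-0.375+[43,102]
P=plane(w,f([[296,248],[497,246],[321,441],[517,440]]),14);print(P.round(1),P.mean(0).round(1))
e=P[2]-P[0]+P[3]-P[1];g=P[1]-P[0]+P[3]-P[2];print(np.arctan2(e[1],e[0]),np.arctan2(-g[0],g[1]),np.linalg.norm(e)/2,np.linalg.norm(g)/2)
C=plane(w,f([[62,152],[638,146]]),36);print(C.round(1));d=C[1]-C[0];L=np.linalg.norm(d);print(L)
y=d/L;x=np.array([y[1],-y[0],0]);print('yaw',np.arctan2(x[1],x[0]),'centre',C.mean(0)+65*x)
E
```

```text
[[503.2  54.8  14. ]
 [507.1 111.2  14. ]
 [558.9  50.1  14. ]
 [562.7 107.5  14. ]] [533.   80.9  14. ]
-0.07475178163834226 -0.06807243132598721 55.812229832938435 57.0543955799389
[[471.8  10.2  36. ]
 [482.7 158.9  36. ]]
149.08424850031705
yaw -0.07320280047128143 centre [542.06592562  79.75771221  36.        ]
```

```bash
python3 -m inch '[{"xyz":[0,0,-8],"rot":[0,0,0]},{"xyz":[-4,-8,-22],"rot":[0,0,0]},{"xyz":[-12,-28,-28],"rot":[0,0,0]},{"xyz":[-22,-54,-28],"rot":[0,0,0]},{"xyz":[-33,-80,-28],"rot":[0,0,0]},{"xyz":[-43,-105,-28],"rot":[0,0,0]},{"xyz":[-51,-124,-28],"rot":[0,0,0]},{"xyz":[-56,-134,-28],"rot":[0,0,0]},{"xyz":[-56,-136,-28],"rot":[0,0,0]},{"xyz":[-56,-136,-28],"rot":[0,0,0]},{"xyz":[-56,-136,-28],"rot":[0,0,0]}]'; python3 - <<'E'
from h import *
w=ctrl.camera_model("wrist");i=ctrl.get_image("wrist")
np.save("w3.npy",[w],allow_pickle=True);cv2.imwrite("pics/w3.png",i[:,:,::-1])
K=np.array([[w['fx'],0,w['cx']],[0,w['fy'],w['cy']],[0,0,1]])
q=R.from_rotvec(w['attitude']).inv().apply(np.array([[538,79,14.]])-w['position'])*[1,-1,-1]
u=cv2.projectPoints(q,np.zeros(3),np.zeros(3),K,np.array([w['k1'],0,0,0,0.]))[0].ravel()
x,y=u.astype(int);x0=max(0,x-80);y0=max(0,y-70);print(u,x0,y0)
a=cv2.resize(i[y0:y0+120,x0:x0+160,::-1],None,fx=3.5,fy=3.5,interpolation=cv2.INTER_CUBIC)
b=cv2.resize(cv2.imread("pics/w0.png")[80:160,160:240],None,fx=3,fy=3,interpolation=cv2.INTER_CUBIC)
c=np.zeros((420,800,3),np.uint8);c[:,:560]=a;c[:240,560:]=b;cv2.imwrite("pics/w3c.png",c)
E
```

```text
t: 5.33
ee_pos: [595.1, 86.1, 207.5]
orientation: [-0.11, -3.139, -0.0]
ft_force: [0.5, 0.2, -0.0]
width: 64.1
grasp_force: 30.0
[262.53506119 139.3848703 ] 182 69
```

View pics/w3c.png

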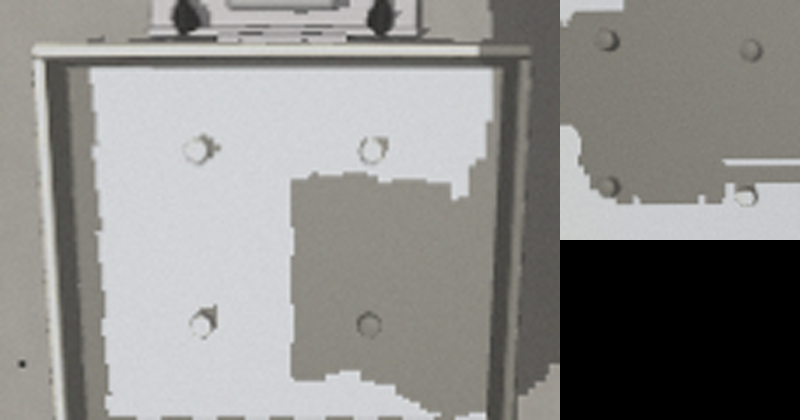

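Crop w3c: peg tops in the new view at (194,149), (372,150), (201,323) and (368,324); front rim outer corners at (33,48) and (531,47). In the older w0 inset they are at (605,41), (750,49), (609,187) and (744,196).

```bash
python3 - <<'E'
from h import *
w=np.load("w3.npy",allow_pickle=True)[0]
f=lambda a:np.array(a)/3.5-0.36+[182,69]
P=plane(w,f([[194,149],[372,150],[201,323],[368,324]]),14);print(P.round(1),P.mean(0).round(1))
e=P[2]-P[0]+P[3]-P[1];g=P[1]-P[0]+P[3]-P[2];print(np.arctan2(e[1],e[0]),np.arctan2(-g[0],g[1]),np.linalg.norm(e)/2,np.linalg.norm(g)/2)
C=plane(w,f([[33,48],[531,47]]),36);print(C.round(1));d=C[1]-C[0];L=np.linalg.norm(d);print(L)
y=d/L;x=np.array([y[1],-y[0],0]);print('yaw',np.arctan2(x[1],x[0]),'centre',C.mean(0)+65*x)
# w0: need its camera pose (start)
w=dict(w);w.update(position=np.array([625.23,77.84,384.70]),attitude=np.array([-0.2855,0.00243,-0.00094]))
P=plane(w,(np.array([[45,41],[190,49],[49,187],[184,196]]))/3-.33+[160,80],14);print(P.round(1),P.mean(0).round(1))
E
```

```text
[[504.5  52.6  14. ]
 [509.  110.3  14. ]
 [561.   49.2  14. ]
 [565.4 105.7  14. ]] [534.9  79.4  14. ]
-0.07110124871849387 -0.07786058253535796 56.57820198448188 57.29999262128654
[[472.7   9.8  36. ]
 [483.2 158.4  36. ]]
148.95366992756294
yaw -0.07080305237474238 centre [542.79359234  79.48569479  36.        ]
[[509.5 109.8  14. ]
 [566.4 106.3  14. ]
 [506.4  53.6  14. ]
 [561.5  49.6  14. ]] [536.   79.8  14. ]
```

```bash
python3 -m inch '[{"xyz":[8,-1.4,0],"rot":[0,0,0]},{"xyz":[24,-4,0],"rot":[0,0,0]},{"xyz":[42,-7.4,8],"rot":[0,0,0]},{"xyz":[54,-9.5,24],"rot":[0,0,0]},{"xyz":[58.8,-10.3,48],"rot":[0,0,0]},{"xyz":[58.8,-10.3,76],"rot":[0,0,0]},{"xyz":[58.8,-10.3,104],"rot":[0,0,0]},{"xyz":[58.8,-10.3,130],"rot":[0,0,0]},{"xyz":[58.8,-10.3,150],"rot":[0,0,0]},{"xyz":[58.8,-10.3,163],"rot":[0,0,0]},{"xyz":[58.8,-10.3,168],"rot":[0,0,0]},{"xyz":[58.8,-10.3,168],"rot":[0,0,0]}]' && python3 -m inch '[{"xyz":[0,0,0],"rot":[0,0,0]},{"xyz":[0,0,0],"rot":[0,0,0]}]'
```

```text
t: 6.38
ee_pos: [535.0, 79.4, 38.7]
orientation: [-0.11, -3.137, 0.001]
ft_force: [-1.1, -0.9, 0.2]
width: 63.9
grasp_force: 30.0
t: 6.55
ee_pos: [536.9, 79.3, 40.7]
orientation: [0.111, 3.138, 0.0]
ft_force: [-0.6, 0.1, -0.8]
width: 63.8
grasp_force: 30.0
```

```bash
python3 -m inch '[{"xyz":[0.3,0.4,5],"rot":[0,0,0]},{"xyz":[0.3,0.4,11],"rot":[0,0,0]},{"xyz":[0.3,0.4,17],"rot":[0,0,0]},{"xyz":[0.3,0.4,21],"rot":[0,0,0]},{"xyz":[0.3,0.4,23],"rot":[0,0,0]},{"xyz":[0.3,0.4,24],"rot":[0,0,0]},{"xyz":[0.3,0.4,24],"rot":[0,0,0]},{"xyz":[0.3,0.4,24],"rot":[0,0,0]}]' && python3 -m inch '[{"xyz":[0,0,1],"rot":[0,0,0]},{"xyz":[0,0,2],"rot":[0,0,0]},{"xyz":[0,0,3],"rot":[0,0,0]},{"xyz":[0,0,4],"rot":[0,0,0]},{"xyz":[0,0,4],"rot":[0,0,0]}]'
```

```text
t: 7.22
ee_pos: [536.1, 79.4, 15.6]
orientation: [-0.111, -3.139, 0.0]
ft_force: [0.0, 0.1, -1.0]
width: 64.0
grasp_force: 30.0
t: 7.63
ee_pos: [536.0, 79.4, 11.5]
orientation: [-0.111, -3.139, 0.0]
ft_force: [-0.4, 0.4, -0.3]
width: 64.2
grasp_force: 30.0
```

```bash
python3 -m inch '[{"xyz":[0,0,1],"rot":[0,0,0]},{"xyz":[0,0,1.7],"rot":[0,0,0]},{"xyz":[0,0,1.7],"rot":[0,0,0]},{"xyz":[0,0,1.7],"rot":[0,0,0]}]' && python3 -m inch '[{"xyz":[0,0,0],"rot":[0,0,0]},{"xyz":[0,0,0],"rot":[0,0,0]},{"xyz":[0,0,0],"rot":[0,0,0]},{"xyz":[0,0,0],"rot":[0,0,0]},{"xyz":[0,0,0],"rot":[0,0,0]},{"xyz":[0,0,0],"rot":[0,0,0]},{"xyz":[0,0,0],"rot":[0,0,0]},{"xyz":[0,0,0],"rot":[0,0,0]}]' 40
```

```text
t: 7.97
ee_pos: [536.0, 79.4, 9.9]
orientation: [-0.111, -3.14, 0.0]
ft_force: [-0.5, -0.2, -0.5]
width: 63.3
grasp_force: 30.0
t: 8.63
ee_pos: [536.1, 79.4, 10.0]
orientation: [-0.111, -3.14, -0.0]
ft_force: [-0.5, 0.2, -0.1]
width: 74.1
grasp_force: 0.0
```

```bash
python3 -m inch '[{"xyz":[0,0,-3],"rot":[0,0,0]},{"xyz":[0,0,-10],"rot":[0,0,0]},{"xyz":[0,0,-24],"rot":[0,0,0]},{"xyz":[0,0,-46],"rot":[0,0,0]},{"xyz":[0,0,-74],"rot":[0,0,0]},{"xyz":[0,0,-104],"rot":[0,0,0]},{"xyz":[0,0,-134],"rot":[0,0,0]},{"xyz":[0,0,-164],"rot":[0,0,0]},{"xyz":[0,0,-190],"rot":[0,0,0]},{"xyz":[0,0,-208],"rot":[0,0,0]},{"xyz":[0,0,-218],"rot":[0,0,0]},{"xyz":[0,0,-220],"rot":[0,0,0]}]' && python3 -m inch '[{"xyz":[0,0,0],"rot":[0,0,0]},{"xyz":[0,0,0],"rot":[0,0,0]}]' 255; python3 - <<'E'
from h import *
w=ctrl.camera_model("wrist");i=ctrl.get_image("wrist")
np.save("w4.npy",[w],allow_pickle=True);cv2.imwrite("pics/w4.png",i[:,:,::-1])
gold(i,26,w,(180,100,380,290))
E
```

```text
t: 9.63
ee_pos: [537.0, 79.5, 232.4]
orientation: [0.111, 3.136, 0.001]
ft_force: [0.1, -0.2, -0.0]
width: 74.2
grasp_force: 0.0
t: 9.8
ee_pos: [535.3, 79.3, 228.9]
orientation: [-0.111, -3.138, 0.0]
ft_force: [0.1, -0.9, -0.9]
width: 63.5
grasp_force: 0.0
gold px [273. 185.] xy [535.3  79.9] r 33.0
```

View pics/w4.png

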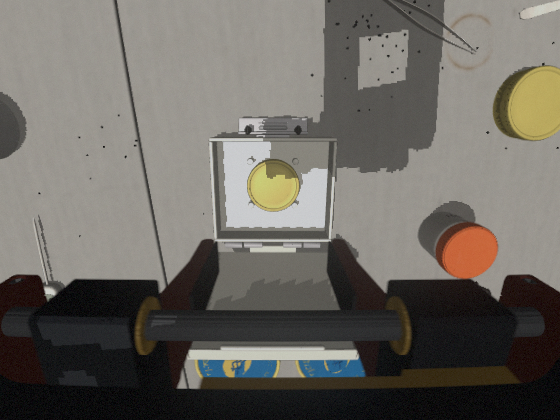

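Tin is seated between the pegs: gold px (273,185), at (535.3, 79.9) against the nest at (535, 79.5). The lid's free edge is at row ~350. Next I go over and behind the lid with closed fingers.

```bash
python3 -m inch '[{"xyz":[-6,0,0],"rot":[0,0,0]},{"xyz":[-20,0,0],"rot":[0,0,0]},{"xyz":[-40,0,0],"rot":[0,0,0]},{"xyz":[-62,0,0],"rot":[0,0,0]},{"xyz":[-84,0,0],"rot":[0,0,0]},{"xyz":[-106,0,0],"rot":[0,0,0]},{"xyz":[-128,0,0],"rot":[0,0,0]},{"xyz":[-146,0,0],"rot":[0,0,0]},{"xyz":[-158,0,0],"rot":[0,0,0]},{"xyz":[-164,0,0],"rot":[0,0,0]},{"xyz":[-165,0,0],"rot":[0,0,0]},{"xyz":[-165,0,0],"rot":[0,0,0]}]' 255; python3 - <<'E'
from h import *
w=ctrl.camera_model("wrist");i=ctrl.get_image("wrist");cv2.imwrite("pics/w5.png",i[:,:,::-1])
s=ctrl.get_image("scene");d=ctrl.get_image("side")
c=np.zeros((600,800,3),np.uint8)
c[:420,:560]=i[:,:,::-1]
c[:300,560:]=cv2.resize(s[130:255,250:350,::-1],(240,300))
c[300:600,560:]=cv2.resize(d[110:260,180:300,::-1],(240,300))
cv2.imwrite("pics/m5.png",c)
E
```

```text
t: 10.85
ee_pos: [700.3, 67.6, 228.8]
orientation: [-0.111, -3.138, 0.0]
ft_force: [-0.0, 0.2, -0.7]
width: 0.1
grasp_force: 0.0
```

View pics/m5.png

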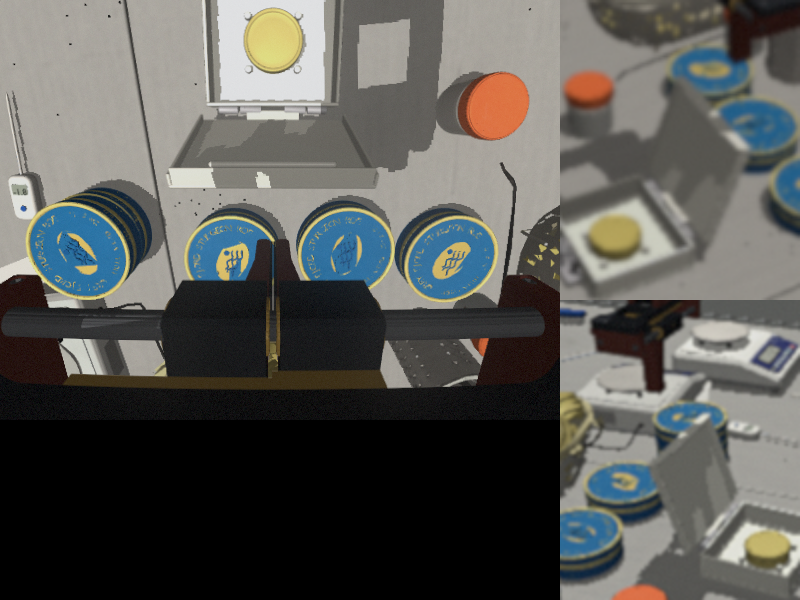

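m5: fingertips at px (272,240) are clear behind the lid's free edge (row 187), and the blue tins behind are low. The tin is still seated. Descending behind the lid.

```bash
python3 -m inch '[{"xyz":[0,0,6],"rot":[0,0,0]},{"xyz":[0,0,20],"rot":[0,0,0]},{"xyz":[0,0,38],"rot":[0,0,0]},{"xyz":[0,0,56],"rot":[0,0,0]},{"xyz":[0,0,70],"rot":[0,0,0]},{"xyz":[0,0,78],"rot":[0,0,0]},{"xyz":[0,0,81],"rot":[0,0,0]},{"xyz":[0,0,82],"rot":[0,0,0]},{"xyz":[0,0,82],"rot":[0,0,0]}]' && python3 -m inch '[{"xyz":[2,0,0],"rot":[0,0,0]},{"xyz":[4,0,0],"rot":[0,0,0]},{"xyz":[6,0,0],"rot":[0,0,0]},{"xyz":[8,0,0],"rot":[0,0,0]},{"xyz":[10,0,0],"rot":[0,0,0]},{"xyz":[12,0,0],"rot":[0,0,0]},{"xyz":[14,0,0],"rot":[0,0,0]},{"xyz":[16,0,0],"rot":[0,0,0]},{"xyz":[18,0,0],"rot":[0,0,0]},{"xyz":[20,0,0],"rot":[0,0,0]},{"xyz":[22,0,0],"rot":[0,0,0]},{"xyz":[24,0,0],"rot":[0,0,0]}]'
```

```text
t: 11.75
ee_pos: [701.0, 67.7, 148.2]
orientation: [0.111, 3.139, 0.0]
ft_force: [0.2, 0.3, -0.3]
width: 0.3
grasp_force: 0.0
t: 12.75
ee_pos: [677.0, 69.4, 148.4]
orientation: [0.111, 3.139, 0.0]
ft_force: [3.4, -0.1, 2.9]
width: 0.5
grasp_force: 1.3
```

```bash
python3 -m inch '[{"xyz":[3,0,-0.5],"rot":[0,0,0]},{"xyz":[7,0,-1],"rot":[0,0,0]},{"xyz":[11,0,-2],"rot":[0,0,0]},{"xyz":[15,0,-3],"rot":[0,0,0]},{"xyz":[19,0,-4],"rot":[0,0,0]},{"xyz":[23,0,-5],"rot":[0,0,0]},{"xyz":[27,0,-6],"rot":[0,0,0]},{"xyz":[31,0,-7],"rot":[0,0,0]},{"xyz":[35,0,-8],"rot":[0,0,0]},{"xyz":[38,0,-8],"rot":[0,0,0]},{"xyz":[41,0,-8],"rot":[0,0,0]},{"xyz":[42,0,-8],"rot":[0,0,0]}]' && python3 -m inch '[{"xyz":[3,0,0],"rot":[0,0,0]},{"xyz":[7,0,0],"rot":[0,0,0]},{"xyz":[11,0,0],"rot":[0,0,0]},{"xyz":[15,0,0],"rot":[0,0,0]},{"xyz":[19,0,0],"rot":[0,0,0]},{"xyz":[23,0,0],"rot":[0,0,0]},{"xyz":[27,0,0],"rot":[0,0,0]},{"xyz":[31,0,0],"rot":[0,0,0]},{"xyz":[35,0,0],"rot":[0,0,0]},{"xyz":[39,0,0],"rot":[0,0,0]},{"xyz":[43,0,0],"rot":[0,0,0]},{"xyz":[45,0,0],"rot":[0,0,0]}]'
```

```text
t: 13.75
ee_pos: [634.5, 72.4, 156.2]
orientation: [0.111, 3.14, 0.0]
ft_force: [1.4, -1.1, 1.0]
width: 0.2
grasp_force: 0.8
t: 14.75
ee_pos: [589.2, 75.6, 155.9]
orientation: [-0.111, -3.139, 0.0]
ft_force: [0.7, 0.1, 0.7]
width: 0.9
grasp_force: 0.5
```

```bash
python3 -m inch '[{"xyz":[4,0,0],"rot":[0,0,0]},{"xyz":[9,0,0],"rot":[0,0,0]},{"xyz":[14,0,0],"rot":[0,0,0]},{"xyz":[18,0,1],"rot":[0,0,0]},{"xyz":[23,0,3],"rot":[0,0,0]},{"xyz":[27,0,5],"rot":[0,0,0]},{"xyz":[32,0,7],"rot":[0,0,0]},{"xyz":[36,0,10],"rot":[0,0,0]},{"xyz":[40,0,13],"rot":[0,0,0]},{"xyz":[44,0,16],"rot":[0,0,0]},{"xyz":[48,0,19],"rot":[0,0,0]},{"xyz":[51,0,21],"rot":[0,0,0]}]' && python3 -m inch '[{"xyz":[3,0,3],"rot":[0,0,0]},{"xyz":[7,0,6],"rot":[0,0,0]},{"xyz":[10,0,9],"rot":[0,0,0]},{"xyz":[14,0,13],"rot":[0,0,0]},{"xyz":[17,0,17],"rot":[0,0,0]},{"xyz":[20,0,21],"rot":[0,0,0]},{"xyz":[23,0,25],"rot":[0,0,0]},{"xyz":[26,0,29],"rot":[0,0,0]}]'
```

```text
t: 15.75
ee_pos: [538.4, 79.2, 134.4]
orientation: [-0.111, -3.139, 0.0]
ft_force: [0.2, 0.2, -0.7]
width: 0.2
grasp_force: 0.3
t: 16.42
ee_pos: [512.7, 81.1, 105.5]
orientation: [-0.111, -3.139, 0.0]
ft_force: [1.0, 0.2, 0.6]
width: 0.4
grasp_force: 0.3
```

```bash
python3 -m inch '[{"xyz":[2,0,4],"rot":[0,0,0]},{"xyz":[5,0,8],"rot":[0,0,0]},{"xyz":[8,0,12],"rot":[0,0,0]},{"xyz":[10,0,16],"rot":[0,0,0]},{"xyz":[12,0,20],"rot":[0,0,0]},{"xyz":[14,0,24],"rot":[0,0,0]},{"xyz":[15,0,27],"rot":[0,0,0]},{"xyz":[16,0,30],"rot":[0,0,0]},{"xyz":[17,0,32],"rot":[0,0,0]},{"xyz":[17,0,33],"rot":[0,0,0]}]'; python3 - <<'E'
from h import *
for n in("scene","side"): cv2.imwrite(f"pics/{n}6.png",ctrl.get_image(n)[:,:,::-1])
o=ctrl.get_obs();print(o['ee_pos'],o['ft_force'])
E
python3 -m inch '[{"xyz":[0.3,0,1],"rot":[0,0,0]},{"xyz":[0.6,0,2],"rot":[0,0,0]},{"xyz":[0.9,0,3],"rot":[0,0,0]}]'
```

```text
t: 17.25
ee_pos: [495.8, 82.2, 72.6]
orientation: [-0.111, -3.139, 0.0]
ft_force: [0.1, 0.1, 0.1]
width: -0.1
grasp_force: 0.2
[495.98512423  82.19590741  72.78678489] [ 0.88406651  0.19202675 -0.13262251]
t: 17.6
ee_pos: [495.4, 82.3, 70.0]
orientation: [0.111, 3.139, 0.0]
ft_force: [-1.4, -0.2, 0.0]
width: 0.4
grasp_force: 0.2
```

```bash
for k in 1 ; do python3 -m inch '[{"xyz":[0.5,0,1],"rot":[0,0,0]},{"xyz":[1,0,2],"rot":[0,0,0]},{"xyz":[1.3,0,3],"rot":[0,0,0]},{"xyz":[1.5,0,3],"rot":[0,0,0]}]' | grep -E "ee_pos|force"; done; python3 -m inch '[{"xyz":[0.5,0,1],"rot":[0,0,0]},{"xyz":[1,0,2],"rot":[0,0,0]},{"xyz":[1,0,2],"rot":[0,0,0]}]'| grep -E "ee_pos|force"
```

```text
ee_pos: [493.7, 82.4, 66.8]
ft_force: [1.0, -0.0, 0.4]
grasp_force: 0.1
ee_pos: [492.5, 82.4, 64.8]
ft_force: [-0.0, 0.5, 1.3]
grasp_force: 0.1
```

```bash
python3 -m inch '[{"xyz":[0.5,0,1],"rot":[0,0,0]},{"xyz":[0.5,0,2],"rot":[0,0,0]},{"xyz":[0.5,0,2],"rot":[0,0,0]}]'| grep -E "ee_pos|force"
```

```text
ee_pos: [492.1, 82.5, 62.8]
ft_force: [0.4, -0.8, 0.3]
grasp_force: 0.1
```

```bash
python3 -m inch '[{"xyz":[1,0,1],"rot":[0,0,0]},{"xyz":[2,0,2],"rot":[0,0,0]},{"xyz":[2,0,2],"rot":[0,0,0]}]'| grep -E "ee_pos|force"; python3 - <<'E'
from h import *
# fine check of lid tilt from the scene view is skipped; force average
print(np.mean([ctrl.get_obs()['ft_force'] for _ in range(3)],0))
E
python3 -m inch '[{"xyz":[1,0,1],"rot":[0,0,0]},{"xyz":[2,0,2],"rot":[0,0,0]},{"xyz":[2,0,2],"rot":[0,0,0]}]'| grep -E "ee_pos|force"
```

```text
ee_pos: [490.0, 82.6, 60.8]
ft_force: [0.1, 1.0, -0.3]
grasp_force: 0.1
[ 0.12724052  0.9780625  -0.33099455]
ee_pos: [489.8, 82.7, 59.7]
ft_force: [2.1, -1.9, 6.2]
grasp_force: 3.1
```

```bash
python3 -m inch '[{"xyz":[0,0,1],"rot":[0,0,0]},{"xyz":[0,0,1],"rot":[0,0,0]},{"xyz":[0,0,1],"rot":[0,0,0]}]'| grep -E "ee_pos|force"
```

```text
ee_pos: [489.7, 82.7, 59.1]
ft_force: [0.2, -2.0, 11.6]
grasp_force: 5.7
```

```bash
for k in 1; do python3 -m inch '[{"xyz":[0,0,0.5],"rot":[0,0,0]},{"xyz":[0,0,0.5],"rot":[0,0,0]}]'| grep -E "ee_pos|ft_force"; done; python3 -m inch '[{"xyz":[0,0,0.5],"rot":[0,0,0]},{"xyz":[0,0,0.5],"rot":[0,0,0]}]'| grep -E "ee_pos|ft_force"
```

```text
ee_pos: [489.7, 82.8, 58.7]
ft_force: [-0.0, -3.1, 12.7]
ee_pos: [489.5, 82.7, 58.0]
ft_force: [1.2, -1.6, 7.8]
```

```bash
python3 -m inch '[{"xyz":[0,0,0.5],"rot":[0,0,0]},{"xyz":[0,0,0.5],"rot":[0,0,0]}]'| grep -E "ee_pos|ft_force";python3 -m inch '[{"xyz":[0,0,0.5],"rot":[0,0,0]},{"xyz":[0,0,0.5],"rot":[0,0,0]}]'| grep -E "ee_pos|ft_force"
```

```text
ee_pos: [489.3, 82.8, 57.2]
ft_force: [1.2, -1.4, 6.9]
ee_pos: [489.2, 82.8, 56.4]
ft_force: [1.9, -0.7, 3.8]
```

```bash
python3 -m inch '[{"xyz":[0,0,0.5],"rot":[0,0,0]},{"xyz":[0,0,1],"rot":[0,0,0]}]'| grep -E "ee_pos|ft_force";python3 -m inch '[{"xyz":[0,0,0.5],"rot":[0,0,0]},{"xyz":[0,0,0.5],"rot":[0,0,0]}]'| grep -E "ee_pos|ft_force"
```

```text
ee_pos: [488.4, 82.8, 55.0]
ft_force: [0.2, 0.5, 1.7]
ee_pos: [487.8, 82.8, 54.1]
ft_force: [0.4, -0.3, 0.6]
```

```bash
python3 -m inch '[{"xyz":[0,0,0.5],"rot":[0,0,0]},{"xyz":[0,0,0.5],"rot":[0,0,0]}]'| grep -E "ee_pos|ft_force";python3 -m inch '[{"xyz":[0,0,0.5],"rot":[0,0,0]},{"xyz":[0,0,0.5],"rot":[0,0,0]}]'| grep -E "ee_pos|ft_force"
```

```text
ee_pos: [487.8, 82.8, 53.8]
ft_force: [-0.2, 0.9, 2.1]
ee_pos: [487.8, 82.8, 53.4]
ft_force: [-1.9, 0.6, 4.3]
```

```bash
python3 -m inch '[{"xyz":[0,0,0.5],"rot":[0,0,0]},{"xyz":[0,0,0.5],"rot":[0,0,0]}]'| grep -E "ee_pos|ft_force";python3 -m inch '[{"xyz":[0,0,0.5],"rot":[0,0,0]},{"xyz":[0,0,0.5],"rot":[0,0,0]}]'| grep -E "ee_pos|ft_force"
```

```text
ee_pos: [487.7, 82.8, 53.0]
ft_force: [-2.1, -0.1, 6.4]
ee_pos: [487.7, 82.8, 52.6]
ft_force: [-3.9, 0.4, 7.7]
```

```bash
python3 -m inch '[{"xyz":[0,0,0.4],"rot":[0,0,0]},{"xyz":[0,0,0.4],"rot":[0,0,0]}]'| grep -E "ee_pos|ft_force"
```

```text
ee_pos: [487.6, 82.8, 52.3]
ft_force: [-3.4, 0.6, 10.1]
```

Click felt: 12.7 N peak, fell to about 0.6 N, then the stops rose to 10 N. I'll back off and re-probe to confirm the lid stayed down.

```bash
python3 -m inch '[{"xyz":[0,0,-1],"rot":[0,0,0]},{"xyz":[0,0,-3],"rot":[0,0,0]},{"xyz":[0,0,-6],"rot":[0,0,0]},{"xyz":[0,0,-12],"rot":[0,0,0]},{"xyz":[0,0,-14],"rot":[0,0,0]},{"xyz":[0,0,-14],"rot":[0,0,0]}]'| grep -E "ee_pos|ft_force"; python3 -m inch '[{"xyz":[0,0,2],"rot":[0,0,0]},{"xyz":[0,0,4],"rot":[0,0,0]},{"xyz":[0,0,6],"rot":[0,0,0]},{"xyz":[0,0,8],"rot":[0,0,0]},{"xyz":[0,0,9],"rot":[0,0,0]},{"xyz":[0,0,9],"rot":[0,0,0]}]'| grep -E "ee_pos|ft_force"
```

```text
ee_pos: [488.8, 82.8, 66.7]
ft_force: [0.2, -0.7, -0.2]
ee_pos: [488.0, 82.7, 56.6]
ft_force: [-0.2, -0.1, 0.6]
```

```bash
for i in 1; do python3 -m inch '[{"xyz":[0,0,0.7],"rot":[0,0,0]},{"xyz":[0,0,0.7],"rot":[0,0,0]}]'| grep -E "ee_pos|ft_force";done;  python3 -m inch '[{"xyz":[0,0,0.7],"rot":[0,0,0]},{"xyz":[0,0,0.7],"rot":[0,0,0]}]'| grep -E "ee_pos|ft_force"; python3 -m inch '[{"xyz":[0,0,0.7],"rot":[0,0,0]},{"xyz":[0,0,0.7],"rot":[0,0,0]}]'| grep -E "ee_pos|ft_force"
```

```text
ee_pos: [488.2, 82.8, 56.2]
ft_force: [-0.3, 0.3, -1.0]
ee_pos: [488.3, 82.8, 55.6]
ft_force: [-1.0, 0.2, 0.6]
ee_pos: [488.3, 82.8, 54.9]
ft_force: [-0.3, -0.7, 0.2]
```

The lid is below 54.9 mm with no force, well under its unlatched resting height (~60), so it is latched. Retracting and handing in.

```bash
python3 -m inch '[{"xyz":[0,0,-3],"rot":[0,0,0]},{"xyz":[0,0,-12],"rot":[0,0,0]},{"xyz":[0,0,-30],"rot":[0,0,0]},{"xyz":[0,0,-55],"rot":[0,0,0]},{"xyz":[0,0,-80],"rot":[0,0,0]},{"xyz":[0,0,-105],"rot":[0,0,0]},{"xyz":[0,0,-125],"rot":[0,0,0]},{"xyz":[0,0,-138],"rot":[0,0,0]},{"xyz":[0,0,-145],"rot":[0,0,0]},{"xyz":[0,0,-145],"rot":[0,0,0]},{"xyz":[0,0,-145],"rot":[0,0,0]}]' && python3 -c "
from workcell import ctrl
print(ctrl.close_job())"
```

```text
t: 23.43
ee_pos: [488.2, 82.8, 200.1]
orientation: [0.111, 3.139, 0.0]
ft_force: [-0.4, -0.9, -0.4]
width: 0.7
grasp_force: 0.0
the job is handed in; nothing more can be done
None
```

The job is handed in at about 23 s: the small gold tin is between the four pegs (seen seated before the lid closed), and the lid clicked past the catch at a measured peak of about 13 N and stayed down when I re-probed it.

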